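# Lock the crankshaft gear in its holding fixture

## Robot

A 7-joint arm with a two-finger parallel gripper is mounted at the origin on the work surface. World frame = base frame: x ahead of the robot, y to its left, z up, the work surface at z = 0. Lengths are in m, angles in rad, forces in N, time in s.
With the tool pointing down it reaches from about 0.425 to 0.95 m from the base axis. Payload 16.7 kg.
Tool frame: the origin (TCP) lies midway between the tips of the shut fingers; the grasp point (between the pads) lies 19 mm behind it; z points along the fingers, y is the line along which they close (so a half turn about z gives the same grasp; the last joint's range is limited). The gripper opens to 94 mm and grips with 3 to 60 N. Pads are 16 mm wide; open, the fingers measure 119 mm over their backs; the gripper's body (75 mm by 177 mm) begins 78 mm behind the grasp point.
Start: joints at [-1.419, 0.426, 0.074, 1.606, -0.034, 1.111, -0.067], TCP at [0.201, 0.644, 0.205] pointing down, gripper open.
Joint ranges: [-2.85, 2.85], [-0.5, 2.14], [-1.23, 1.37], [0.21, 2.46], [-1.02, 4.16], [0.16, 2.05], [-2.73, 2.73]. Speed limits (rad/s): [1.89, 1.89, 2.39, 2.39, 3.01, 3.01, 3.01].

## Interface

Orientations are given as a unit quaternion [w, x, y, z].
In Python, from rig import get_state, grab_frame, camera_model, job_done gives the robot as it stands. The module is installed in compiled form; this text tells all that it offers.
- The arm moves only by the tool carry_out, never from a script. Its argument "moves" is text: rows parted by semicolons, each of 7 numbers parted by spaces: the shift along the tool's x, y, z in mm, then the turn, a rotation vector about the tool's x, y, z in rad, then the closure in counts, from 0 (fully open) to 255 (shut). In form: dx dy dz wx wy wz fingers; .... A call has 1 to 5 rows; each row shifts and turns the commanded pose from where the row before left it, along the tool's axes as they then stand; what a row does not reach is not made up. A row lasts 1/10 s, in which the tool goes at most 50 mm and 8.59 degrees, less where a joint would pass 70% of its speed; a pose out of reach is approached as far as the arm can. A call with a gripper value outside its range is refused whole. The fingers move at their own pace and stop on an object; "squeeze" is the grip in N (left out, the last holds). Time passes only in rows, so rows that do not move let the fingers close. It gives the time, the measured TCP pose, the force, the opening and the grip force at its end, in the units of the state.
- get_state(): the state, without advancing time (a new reading comes with each control period).
- grab_frame(name): name is "side" or "top"; returns (picture, depth): 480x640x3 uint8, red, green, blue; 480x640 float32, m along the optical axis (not along the pixel's ray), 0 where there is no reading.
- camera_model(name): a dict with "fx", "fy", "cx", "cy" (pixels), "camera_from_world" (4x4, takes a point from world to camera coordinates). Camera axes: x right, y down, z forward; pixel columns grow to the right and rows downward; lengths in m; the calibration is good to about 2 mm. A picture is of the moment at which its call begins. camera_model takes no time and is no camera call.
- job_done(): hands the job in; it is judged then, once.
The state is a dict: "time": time; "joint_positions": joint angles; "dq": joint speeds; "tau": joint torques, N m; "position": TCP position; "tool_rot": TCP orientation; "ft_force": force on the tool from outside, world axes, zero at the start; "torque": the same for the moment, N m; "gripper_width": finger opening in m; "finger_force": force on a finger pad.
Only numpy, scipy, OpenCV 4.12 (cv2) and the standard library are available. Lean on these libraries where they do the work, as an engineer would, in place of code of your own. Each camera call takes 0.05 s, during which the arm holds its last target. There are 200 camera calls.

## Task

Lock the crankshaft gear in its holding fixture: with one fingertip press the spring catch plate down and keep it down, while the other fingertip pushes the bolt's upright lug towards the gear until the bolt is fully home between the gear teeth. Only then let the catch spring back up, and move clear. Nothing is to be gripped or lifted, and the loose parts lying around stay where they are.

Things in the scene. Friction and masses are not known exactly. Their poses are not given: they have to be found in the camera images.
- fixture: holding fixture fixed to the table: grey base plate 10 mm thick with catch, bolt and gear; z up, y along the bolt towards the gear (the way the bolt slides home), x from the catch line (x -25 mm) to the bolt line (x +25 mm). Origin on the table midway between catch plate and lug (bolt pulled back). Plate spans x -54 to +81, y -80 to +190 mm. Yaw -0.6 to 0.6 rad
- gear_top (a point): centre of the scored crankshaft gear, 84 mm across, lying flat on its spindle at fixture x +25, y +137 mm; this point is on top of the spindle, 44 mm above the table (gear teeth top at 28 mm)
- bolt (a joint): slide of the bolt towards the gear (m): 0 pulled back, 0.036 fully home at its stop. Friction about 2 N. The pawl of the catch engages its comb (12 mm pitch): blocked, with 1.5 mm of play, unless the catch is pressed 4 mm or more; if let up midway the catch jams it at the next gap
- lug_top (a point): centre of the top of the bolt's upright steel lug, to be pushed; lug 22 mm (fixture x) by 14 mm (fixture y), upright faces, from 26 to 66 mm above the table, moving with the bolt. The bolt's bar under and behind it is 16 mm wide, top at 26 mm; straps over the bar at fixture y -62 and +50 mm have tops at 30 mm; nothing else near the lug is higher but the catch plate
- catch (a joint): how far the spring catch is pressed straight down (m): 0 up, 0.008 at its bottom stop. Spring about 2 N at the top, 5.2 N at the bottom; springs up by itself when let go with the bolt at either end of its travel
- catch_top (a point): centre of the top face of the catch plate: level aluminium plate 22 mm (fixture x) by 100 mm (fixture y), parallel to the bolt, 50 mm from it centre to centre. Top 48 mm above the table when up, 40 mm when fully pressed. May be pressed anywhere along it; a fingertip can slide along it
- sheave: polished sliding sheave: a flat cone 100 mm across and 34 mm high with a hub (bystander); origin at the middle of its underside
- weight_a: grey cast-iron clutch weight, a curved block about 48 x 25 x 16 mm, lying on the fixture's base plate between catch and gear (bystander); origin at the middle of its underside
- weight_b: the other cast-iron clutch weight, same shape, on the table on the robot's side of the fixture (bystander); origin at the middle of its underside
- mirror: small chrome inspection mirror, a 36 mm disc on a thin rod, 158 mm long overall, lying flat, 6 mm high (bystander); origin at the middle of its underside
- bearing: ball bearing ring, 40 mm across, 13 mm high, lying flat (bystander); origin at the middle of its underside
- spanner: spanner lying on the table to the robot's right (bystander); origin at the middle of its underside
- degreaser: plain metal can, 60 mm across, 130 mm high, standing to the robot's right (bystander); origin at the middle of its underside

How it is judged:
By the outcome, as a careful person would: the job done as asked, in the order asked, and still so for the second after the job is handed in, with the robot touching nothing.
It also fails if it takes over 38 s, if anything falls off the work surface, if the arm or the gripper's body presses on something with over 40 N, if the wrist force passes 120 N, or if a joint passes its speed limit or range.

## Working session

There is one attempt and no reset: what is moved stays moved. The work goes in short steps, Python scripts to look and compute and a tool call to move; the robot and the scene stay as the last step left them, time stands still between calls to the robot, and variables do not carry over. Pictures are saved under pics/ and viewed, at most 10 in all, crops included, and the job is handed in when it is done.

Besides the shell and the picture viewer there is one more tool, called by a JSON object that holds its "fn" and its "kwargs". carry_out: Moves the arm, as the interface text tells. Its arguments: {"type":"object","properties":{"moves":{"type":"string"},"squeeze":{"type":"number"}},"required":["moves"]}

```bash
mkdir -p pics; python3 - <<'E'
from rig import *
import cv2,numpy as np
s=get_state();print(s)
for n in("top","side"):
    p,d=grab_frame(n);m=camera_model(n);np.savez(f"pics/{n}1.npz",p=p,d=d)
    cv2.imwrite(f"pics/{n}1.png",p[:,:,::-1]);print(n,m)
E
```

```text
{'time': 0.0, 'joint_positions': array([-1.41847447,  0.42672613,  0.07385885,  1.60660428, -0.03411685,
        1.11080925, -0.06708706]), 'dq': array([-0.00156265,  0.00046533,  0.00267816, -0.000264  ,  0.0005208 ,
        0.00088371, -0.00011148]), 'tau': array([-5.33485163e-04, -9.35828590e+01,  3.66587676e+00, -4.54201019e+01,
       -4.89632261e-02,  2.03732494e-02,  1.50533142e-04]), 'position': array([0.20054883, 0.64405588, 0.20478098]), 'tool_rot': array([-5.55846230e-05,  1.50355238e-01,  9.88631826e-01, -6.41252269e-04]), 'ft_force': array([ 0.33460453, -0.70107904, -0.13693413]), 'torque': array([-0.02494937,  0.00795199, -0.01700581]), 'finger_force': 0.0, 'gripper_width': 0.09409621876496269}
top {'fx': 565.2979883340619, 'fy': 565.2979883340619, 'cx': 314.8073711832496, 'cy': 231.29110103501475, 'camera_from_world': array([[-0.02412044, -0.99955477,  0.01756295, -0.10968367],
       [-0.98664281,  0.02097042, -0.1615432 ,  0.60053108],
       [ 0.16110297, -0.02122485, -0.98670935,  1.03666595],
       [ 0.        ,  0.        ,  0.        ,  1.        ]])}
side {'fx': 440.5795367782743, 'fy': 440.5795367782743, 'cx': 315.19152644773146, 'cy': 242.50993496293873, 'camera_from_world': array([[-0.88831388, -0.45871873, -0.02180769,  0.47723271],
       [-0.21492375,  0.45722907, -0.86298862,  0.25344852],
       [ 0.40584015, -0.76191778, -0.50475248,  0.57429702],
       [ 0.        ,  0.        ,  0.        ,  1.        ]])}
```

View pics/top1.png

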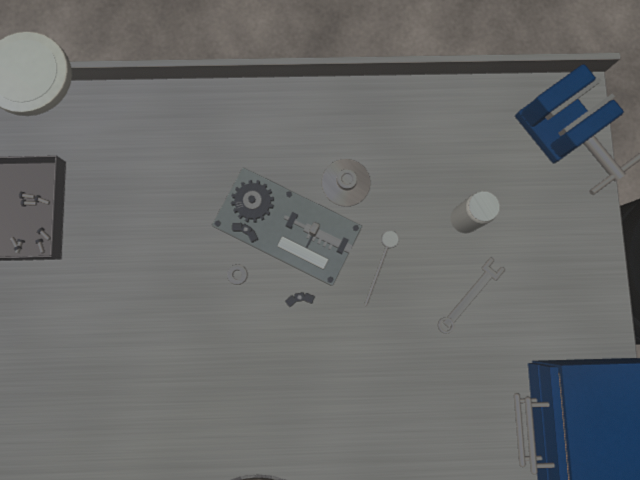

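View pics/side1.png

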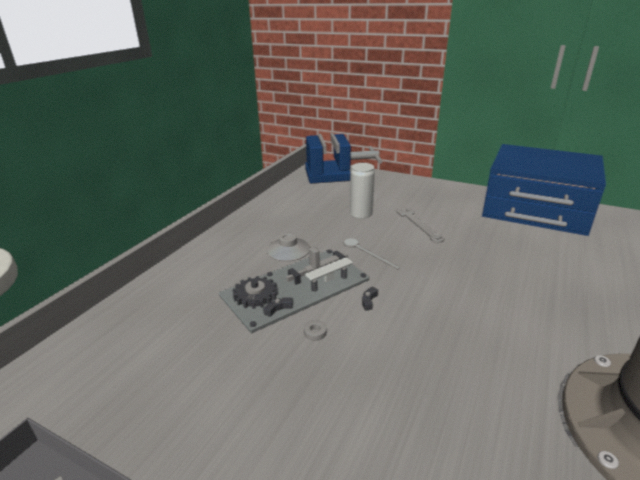

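The top view shows the gear at about (252,200), the catch plate at about (303,252) and the lug at about (313,229). The side view shows the lug at about (316,257) and the gear at about (255,288).

```bash
cat > h.py <<'E'
import cv2,numpy as np
from rig import camera_model
def ray(n,uv,z):
    m=camera_model(n);T=m["camera_from_world"];R=T[:3,:3];c=-R.T@T[:3,3]
    d=R.T@np.array([(uv[0]-m["cx"])/m["fx"],(uv[1]-m["cy"])/m["fy"],1.]);return c+d*(z-c[2])/d[2]
def proj(n,P):
    m=camera_model(n);T=m["camera_from_world"];q=T[:3,:3]@P+T[:3,3]
    return np.array([m["fx"]*q[0]/q[2]+m["cx"],m["fy"]*q[1]/q[2]+m["cy"]])
E
python3 - <<'E'
from h import *
for n,(x0,y0,x1,y1) in (("top",(205,155,375,295)),("side",(210,225,380,335))):
    p=np.load(f"pics/{n}1.npz")["p"];c=p[y0:y1,x0:x1]
    cv2.imwrite(f"pics/{n}c.png",cv2.resize(c[:,:,::-1],None,fx=4.5,fy=4.5,interpolation=cv2.INTER_CUBIC)[:600])
    hsv=cv2.cvtColor(p,cv2.COLOR_RGB2HSV);print(n)
    g=p.min(2)
    roi=np.zeros_like(g);roi[y0:y1,x0:x1]=1
    m=((g>175)&(roi>0)).astype(np.uint8)
    for k in cv2.findContours(m,0,1)[0]:
        if cv2.contourArea(k)>60:
            r=cv2.minAreaRect(k);b=cv2.boxPoints(r);print(cv2.contourArea(k),r)
            W=np.array([ray(n,q,.048) for q in b]);print(W.round(4),W.mean(0))
            print(np.linalg.norm(np.diff(W,axis=0),axis=1))
p=np.load("pics/top1.npz")["p"];print(p[252,303],p[229,313],p[270,303],p[180,260])
E
```

```text
top
side
170.5 ((328.4058837890625, 267.7764587402344), (5.335784435272217, 45.06311798095703), 67.16634368896484)
[[ 0.5846 -0.0586  0.048 ]
 [ 0.5387 -0.1489  0.048 ]
 [ 0.5277 -0.134   0.048 ]
 [ 0.5735 -0.0461  0.048 ]] [ 0.55612355 -0.09690669  0.048     ]
[0.10128046 0.01849002 0.09910726]
[145 150 148] [113 114 114] [ 99 103 103] [100 107 106]
```

View pics/topc.png

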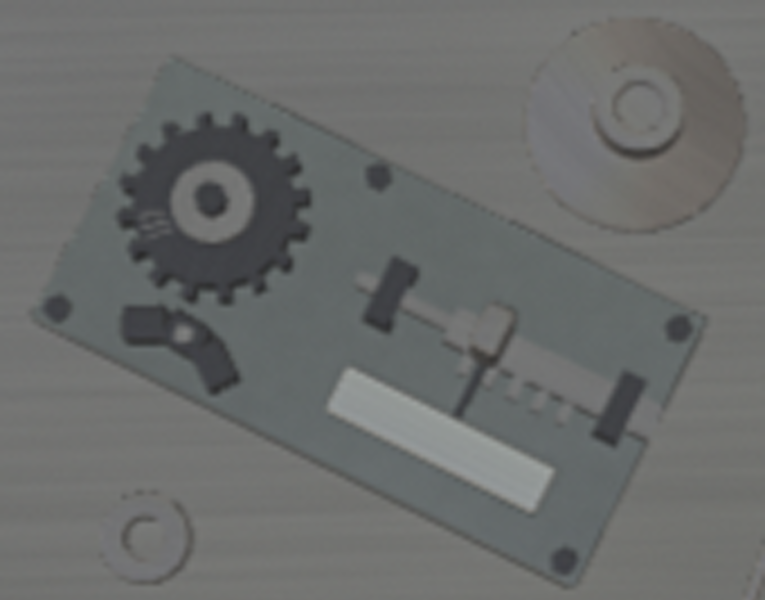

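View pics/sidec.png

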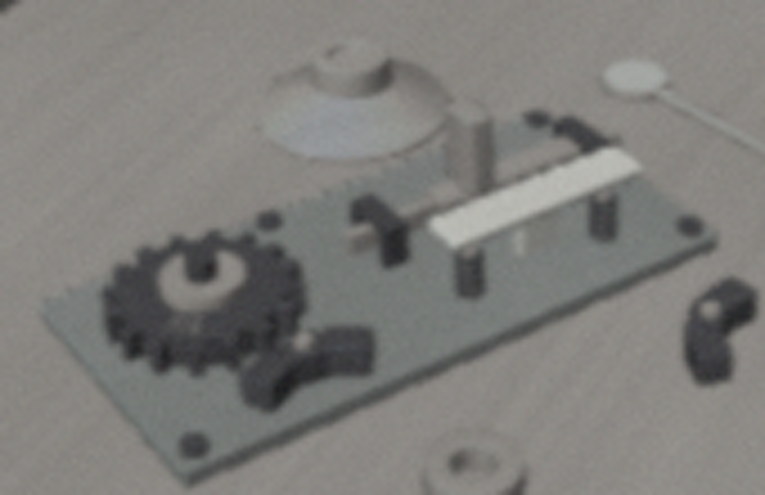

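The top crop shows the catch plate corners, the gear spindle, the base plate corners and the lug top near crop pixel (496,315). I'll fit the fixture pose from these.

```bash
python3 - <<'E'
from h import *
p=np.load("pics/top1.npz")["p"];g=p.min(2);m=np.zeros_like(g);m[225:280,265:340]=(g>128)[225:280,265:340]
k=max(cv2.findContours(m,0,1)[0],key=cv2.contourArea);r=cv2.minAreaRect(k);print(r)
def U(a,b):return ((a+.5)/4.5-.5+205,(b+.5)/4.5-.5+155)
# (fixture xy, z, crop px)
L=[((-36,50),48,(348,367)),((-14,50),48,(352-0,0))]
pts=[("catchc",(-25,0),48,r[0]),
 ("gear",(25,137),44,U(211,199)),
 ("B1",(81,190),10,U(172,57)),("B2",(81,-80),10,U(707,320)),("B3",(-54,-80),10,U(575,588)),("B4",(-54,190),10,U(35,315)),
 ("lug",(25,0),66,U(496,316)),
 ("cL",(-14,50),48,U(348,367)),("cR",(-14,-50),48,U(554,468)),("cR2",(-36,-50),48,U(533,513)),("cL2",(-36,50),48,U(327,409))]
F=np.array([q[1] for q in pts])/1e3
W=np.array([ray("top",q[3],q[2]/1e3)[:2] for q in pts])
use=[i for i in range(len(pts)) if pts[i][0]!="lug"]
f0=F[use].mean(0);w0=W[use].mean(0);H=(F[use]-f0).T@(W[use]-w0)
th=np.arctan2(H[0,1]-H[1,0],H[0,0]+H[1,1]);R=np.array([[np.cos(th),-np.sin(th)],[np.sin(th),np.cos(th)]]);t=w0-R@f0
print("yaw",th,"origin",t)
for q,f,w in zip(pts,F,W): print(q[0],w.round(4),((R.T@(w-t))-f).round(4)*1e3)
for nm,f,z in (("lug",(.025,0),.066),("catch",(-.025,0),.048),("gear",(.025,.137),.044)):
    P=np.r_[R@np.array(f)+t,z];print(nm,P.round(4),"side px",proj("side",P), "crop",(proj("side",P)-[210,225])*4.5)
E
```

```text
((302.4000244140625, 252.2000274658203), (50.98234939575195, 9.838698387145996), 26.56505012512207)
yaw -0.4880246656653191 origin [ 0.58006508 -0.1108391 ]
catchc [ 0.5582 -0.0986] [-0.1  0.5]
gear [ 0.6655 -0.0017] [-0.7 -0.6]
B1 [0.7389 0.0185] [-1.4 -1.3]
B2 [ 0.6137 -0.2182] [-1.   0.9]
B3 [ 0.4963 -0.1561] [1.2 0.8]
B4 [0.6222 0.0794] [ 2.  -2.2]
lug [ 0.6076 -0.1233] [5.2 1.9]
cL [ 0.59 -0.06] [-1.  -0.4]
cR [ 0.5448 -0.1467] [-0.3  1.8]
cR2 [ 0.5258 -0.1373] [0.5 1.2]
cL2 [ 0.5721 -0.0508] [ 0.8 -0.7]
lug [ 0.6021 -0.1226  0.066 ] side px [313.74721648 248.04369881] crop [466.86247417 103.69664465]
catch [ 0.558  -0.0991  0.048 ] side px [328.62972833 266.70031229] crop [533.83377747 187.65140529]
gear [ 0.6664 -0.0016  0.044 ] side px [253.6970518  280.77683959] crop [196.63673309 250.99577814]
```

{"fn": "carry_out", "kwargs": {"moves": "-47 0 0 0 0 0.083 153;-47 0 0 0 0 0.083 153;-47 0 0 0 0 0.083 153;-47 0 0 0 0 0.083 153;-47 0 0 0 0 0.083 153", "squeeze": 20}}

```text
time: 0.6
position: [0.4104, 0.5381, 0.2051]
tool_rot: [-0.0, 0.352, 0.936, -0.0]
ft_force: [0.7, 1.8, 0.5]
gripper_width: 0.0577
finger_force: 0.0
```

{"fn": "carry_out", "kwargs": {"moves": "-47 0 0 0 0 0.083 153;-47 0 0 0 0 0.083 153;-47 0 0 0 0 0.083 153;-47 0 0 0 0 0.083 153;-47 0 0 0 0 0.083 153"}}

```text
time: 1.1
position: [0.5581, 0.3572, 0.2051]
tool_rot: [0.0, 0.538, 0.843, -0.0]
ft_force: [0.7, -0.1, -0.4]
gripper_width: 0.0375
finger_force: 0.0
```

{"fn": "carry_out", "kwargs": {"moves": "-47 0 0 0 0 0.083 153;-47 0 0 0 0 0.083 153;-47 0 0 0 0 0.083 153;-47 0 0 0 0 0.083 153;-47 0 0 0 0 0.083 153"}}

```text
time: 1.6
position: [0.6202, 0.1322, 0.2052]
tool_rot: [0.0, 0.7, 0.714, -0.0]
ft_force: [1.4, 0.3, -0.3]
gripper_width: 0.0382
finger_force: 0.0
```

{"fn": "carry_out", "kwargs": {"moves": "-47 0 0 0 0 0.083 153;-47 0 0 0 0 0.083 153;-47 0 0 0 0 0.083 153;-40 0 0 0 0 0.083 153;0 0 0 0 0 0 153"}}

```text
time: 2.1
position: [0.6012, -0.0516, 0.2058]
tool_rot: [0.001, 0.81, 0.586, -0.001]
ft_force: [-1.0, -0.3, -0.0]
gripper_width: 0.0374
finger_force: 0.0
```

```bash
cat > st.py <<'E'
from rig import get_state
import numpy as np
from scipy.spatial.transform import Rotation as Ro
def rep(f=(0,-.030),z=.07,t=(.5801,-.1108),th=-.488):
    s=get_state();q=s["tool_rot"];T=Ro.from_quat([q[1],q[2],q[3],q[0]])
    c,d=np.cos(th),np.sin(th);R=np.array([[c,-d],[d,c]])
    G=Ro.from_matrix(np.array([[-d,c,0],[c,d,0],[0,0,-1]]).T@np.eye(3)) if 0 else Ro.from_matrix(np.column_stack([[-d,c,0],[c,d,0],[0,0,-1]]))
    tgt=np.r_[R@np.array(f)+t,z]
    print("t",round(s["time"],2),"pos",s["position"].round(4),"fix",((R.T@(s["position"][:2]-t))*1e3).round(1),"w",s["gripper_width"],"F",s["ft_force"].round(2),"M",s["torque"].round(2))
    print("shift tool mm",(T.inv().apply(tgt-s["position"])*1e3).round(1),"turn",(T.inv()*G).as_rotvec().round(4))
    fx=R.T@s["ft_force"][:2];print("F fix",fx.round(2),"q",s["joint_positions"].round(2))
if __name__=="__main__":rep()
E
python3 st.py
```

```text
t 2.1 pos [ 0.6012 -0.0516  0.2058] fix [-9.1 62.2] w 0.03742513086451654 F [-1.01 -0.3  -0.02] M [-0.01  0.09  0.02]
shift tool mm [-92.2  -6.6 135.9] turn [0.0004 0.0015 0.1695]
F fix [-0.75 -0.74] q [-0.53  0.36  0.65  1.8  -0.24  1.06 -0.11]
```

{"fn": "carry_out", "kwargs": {"moves": "-31 -2 0 0 0 0 153;-31 -2 20 0 0 0 153;-30 -3 25 0 0 0 153;0 0 25 0 0 0.085 153;0 0 25 0 0 0.085 153"}}

```text
time: 2.6
position: [0.5679, -0.1314, 0.1096]
tool_rot: [-0.0, 0.856, 0.518, 0.0]
ft_force: [1.4, 0.1, -0.0]
gripper_width: 0.0378
finger_force: 0.0
```

{"fn": "carry_out", "kwargs": {"moves": "0 0 20 0 0 0 153;0 0 0 0 0 0 153"}}

```text
time: 2.8
position: [0.5668, -0.1301, 0.0881]
tool_rot: [-0.001, 0.854, 0.52, -0.002]
ft_force: [-0.6, 0.2, -0.0]
gripper_width: 0.0377
finger_force: 0.0
```

```bash
python3 - <<'E'
from st import rep
rep()
from rig import *
from h import *
out=[]
for n in("top","side"):
    p,d=grab_frame(n);np.savez(f"pics/{n}2.npz",p=p,d=d)
    x,y=(225,150) if n=="top" else (230,160)
    out.append(cv2.resize(p[y:y+150,x:x+130,::-1],None,fx=3,fy=3,interpolation=cv2.INTER_CUBIC))
cv2.imwrite("pics/both2.png",np.hstack(out))
E
```

```text
t 2.8 pos [ 0.5668 -0.1301  0.0881] fix [ -2.7 -23.3] w 0.03765701528185073 F [-0.56  0.16 -0.02] M [-0.09  0.13 -0.01]
shift tool mm [-6.7  2.7 18.1] turn [-0.0037  0.002   0.011 ]
F fix [-0.57 -0.12] q [-0.37  0.48  0.63  1.95 -0.37  0.84 -0.02]
```

View pics/both2.png

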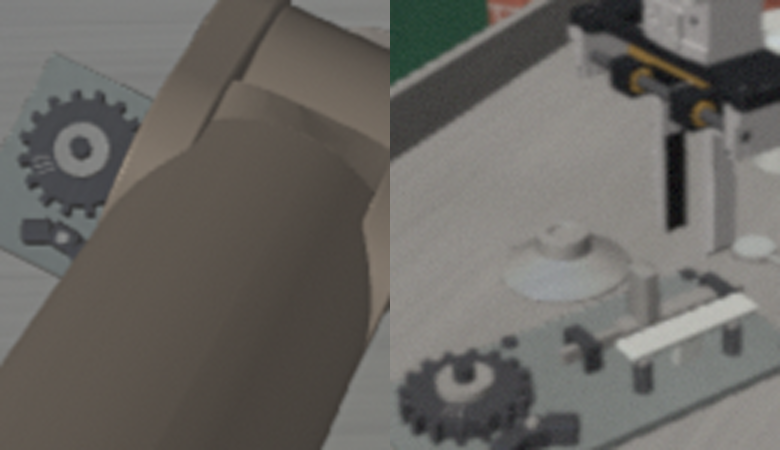

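The side crop shows the two fingers above and behind the lug, straddling towards the catch plate. I'll centre and lower.

{"fn": "carry_out", "kwargs": {"moves": "-8 2.5 0 0 0 0.011 153;0 0 15 0 0 0 153;0 0 15 0 0 0 153;0 0 0 0 0 0 153;0 0 0 0 0 0 153"}}

```text
time: 3.4
position: [0.5664, -0.1391, 0.0599]
tool_rot: [-0.0, 0.857, 0.515, -0.001]
ft_force: [-0.5, 0.5, -0.2]
gripper_width: 0.0375
finger_force: 0.0
```

```bash
python3 - <<'E'
from st import rep
rep(z=.048)
from rig import *
from h import *
p,d=grab_frame("side");cv2.imwrite("pics/s3.png",cv2.resize(p[190:330,210:380,::-1],None,fx=4.2,fy=4.2,interpolation=cv2.INTER_CUBIC))
E
```

```text
t 3.4 pos [ 0.5664 -0.1391  0.0599] fix [  1.1 -31.4] w 0.037499614773674084 F [-0.49  0.53 -0.16] M [-0.03  0.05  0.02]
shift tool mm [ 1.4 -1.1 11.9] turn [-0.0011  0.0007 -0.0011]
F fix [-0.68  0.24] q [-0.33  0.52  0.61  1.96 -0.41  0.78  0.02]
```

View pics/s3.png

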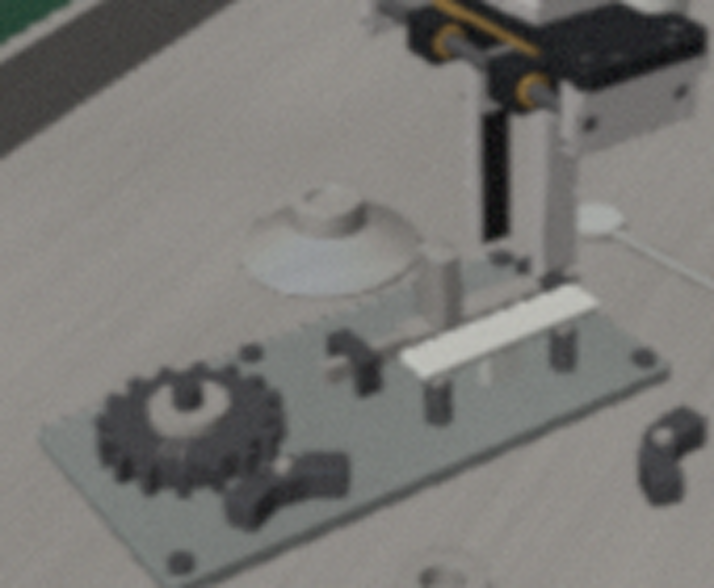

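The fingertips hang over the right places: the near one is above the catch plate and the far one is behind the lug. I'll press down in small steps.

{"fn": "carry_out", "kwargs": {"moves": "0 -1 7 0 0 0 153;0 0 4 0 0 0 153;0 0 4 0 0 0 153;0 0 0 0 0 0 153;0 0 0 0 0 0 153"}}

```text
time: 3.95
position: [0.5659, -0.1385, 0.0455]
tool_rot: [-0.0, 0.857, 0.515, -0.0]
ft_force: [-1.4, 1.1, 2.3]
gripper_width: 0.0373
finger_force: 1.2
```

```bash
python3 -c "
from st import rep
rep(z=.041)"
```

```text
t 3.95 pos [ 0.5659 -0.1385  0.0455] fix [  0.4 -31.1] w 0.03734420459401792 F [-1.36  1.12  2.34] M [ 0.34  0.32 -0.04]
shift tool mm [ 1.1 -0.4  4.5] turn [-0.0003 -0.     -0.001 ]
F fix [-1.72  0.35] q [-0.32  0.54  0.59  1.97 -0.43  0.76  0.03]
```

{"fn": "carry_out", "kwargs": {"moves": "0 0 2.5 0 0 0 153;0 0 2 0 0 0 153;0 0 0 0 0 0 153;0 0 0 0 0 0 153;0 0 0 0 0 0 153"}}

```text
time: 4.45
position: [0.5659, -0.1386, 0.041]
tool_rot: [-0.0, 0.857, 0.515, 0.0]
ft_force: [-0.6, 2.0, 2.8]
gripper_width: 0.0374
finger_force: 2.1
```

```bash
python3 -c "
from st import rep
rep(z=.041)"
```

```text
t 4.45 pos [ 0.5659 -0.1386  0.041 ] fix [  0.5 -31.2] w 0.03738613220668492 F [-0.64  1.98  2.84] M [ 0.38  0.41 -0.06]
shift tool mm [ 1.2 -0.5  0. ] turn [ 0.     -0.     -0.0011]
F fix [-1.49  1.45] q [-0.32  0.55  0.58  1.97 -0.43  0.75  0.04]
```

{"fn": "carry_out", "kwargs": {"moves": "0 0 1 0 0 0 153;0 0 0 0 0 0 153;0 0 0 0 0 0 153"}}

```text
time: 4.75
position: [0.566, -0.1386, 0.0402]
tool_rot: [-0.0, 0.857, 0.515, 0.0]
ft_force: [-1.8, 2.1, 8.1]
gripper_width: 0.0378
finger_force: 4.0
```

{"fn": "carry_out", "kwargs": {"moves": "0 0 1 0 0 0 153;0 0 0 0 0 0 153;0 0 0 0 0 0 153"}}

```text
time: 5.05
position: [0.566, -0.1387, 0.0398]
tool_rot: [-0.0, 0.857, 0.515, 0.0]
ft_force: [-5.8, 3.0, 20.3]
gripper_width: 0.0378
finger_force: 10.6
```

```bash
python3 - <<'E'
from st import rep
rep(z=.041)
from rig import *
from h import *
p,d=grab_frame("side");cv2.imwrite("pics/s4.png",cv2.resize(p[220:310,270:380,::-1],None,fx=6,fy=6,interpolation=cv2.INTER_CUBIC))
E
```

```text
t 5.05 pos [ 0.566  -0.1387  0.0398] fix [  0.6 -31.3] w 0.037801885828914396 F [-5.85  3.02 20.33] M [0.81 1.89 0.02]
shift tool mm [ 1.3 -0.6 -1.2] turn [ 0.0001 -0.0005 -0.0013]
F fix [-6.58 -0.07] q [-0.32  0.55  0.58  1.97 -0.44  0.75  0.04]
```

View pics/s4.png

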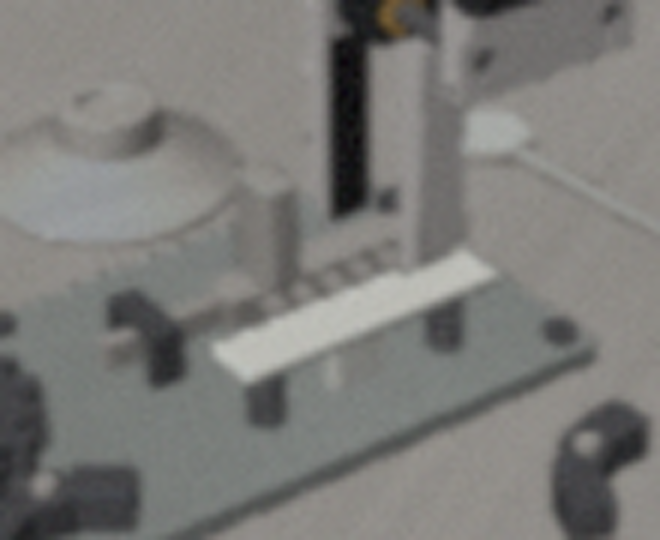

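The catch is at its bottom stop (z about 40 mm) with the far finger behind the lug. I'll ease off 1.2 mm and slide towards the gear.

{"fn": "carry_out", "kwargs": {"moves": "0 -0.5 -1.2 0 0 0 153;3 0 0 0 0 0 153;4 0 0 0 0 0 153;4 0 0 0 0 0 153;0 0 0 0 0 0 153"}}

```text
time: 5.6
position: [0.571, -0.1286, 0.0402]
tool_rot: [0.0, 0.857, 0.515, -0.0]
ft_force: [-0.8, -1.7, 6.5]
gripper_width: 0.0377
finger_force: 3.3
```

{"fn": "carry_out", "kwargs": {"moves": "3 0 0 0 0 0 153;3 0 0 0 0 0 153;3 0 0 0 0 0 153;3 0 0 0 0 0 153;0 0 0 0 0 0 153"}}

```text
time: 6.1
position: [0.5763, -0.1185, 0.0402]
tool_rot: [0.0, 0.857, 0.515, -0.0]
ft_force: [-2.2, -5.1, 6.3]
gripper_width: 0.0378
finger_force: 3.5
```

```bash
python3 -c "
from st import rep
rep(z=.041)"
```

```text
t 6.1 pos [ 0.5763 -0.1185  0.0402] fix [ 0.3 -8.6] w 0.037771957786699874 F [-2.16 -5.1   6.32] M [-0.98  0.68  0.14]
shift tool mm [-21.4  -0.3  -0.7] turn [ 0.0004  0.0009 -0.0012]
F fix [ 0.48 -5.51] q [-0.35  0.55  0.58  1.96 -0.44  0.75 -0.  ]
```

{"fn": "carry_out", "kwargs": {"moves": "3 0 0 0 0 0 153;4 0 0 0 0 0 153;4 0 0 0 0 0 153;4 0 0 0 0 0 153;0 0 0 0 0 0 153"}}

```text
time: 6.6
position: [0.5835, -0.105, 0.0402]
tool_rot: [0.0, 0.857, 0.515, -0.0]
ft_force: [-1.3, -3.2, 8.2]
gripper_width: 0.0372
finger_force: 3.5
```

{"fn": "carry_out", "kwargs": {"moves": "4 0 0 0 0 0 153;4 0 0 0 0 0 153;2 0 0 0 0 0 153;0 0 0 0 0 0 153;0 0 0 0 0 0 153"}}

```text
time: 7.1
position: [0.5881, -0.0964, 0.0402]
tool_rot: [0.0, 0.857, 0.515, -0.0]
ft_force: [-2.2, -4.5, 6.4]
gripper_width: 0.0373
finger_force: 3.3
```

```bash
python3 -c "
from st import rep
rep(z=.041)"
```

```text
t 7.1 pos [ 0.5881 -0.0964  0.0402] fix [ 0.3 16.5] w 0.03732699687546745 F [-2.24 -4.48  6.39] M [-0.98  0.65  0.11]
shift tool mm [-46.5  -0.3  -0.7] turn [ 0.0004  0.0006 -0.0012]
F fix [ 0.12 -5.01] q [-0.39  0.57  0.58  1.94 -0.44  0.76 -0.04]
```

{"fn": "carry_out", "kwargs": {"moves": "2 0 0 0 0 0 153;1.5 0 0 0 0 0 153;1 0 0 0 0 0 153;0 0 0 0 0 0 153"}}

```text
time: 7.5
position: [0.5898, -0.0932, 0.0402]
tool_rot: [0.0, 0.857, 0.514, -0.001]
ft_force: [-3.0, -7.1, 7.9]
gripper_width: 0.0379
finger_force: 5.3
```

{"fn": "carry_out", "kwargs": {"moves": "1 0 0 0 0 0 153;0 0 0 0 0 0 153"}}

```text
time: 7.7
position: [0.5898, -0.0931, 0.0402]
tool_rot: [0.001, 0.858, 0.514, -0.001]
ft_force: [-5.6, -10.6, 9.6]
gripper_width: 0.0375
finger_force: 7.3
```

{"fn": "carry_out", "kwargs": {"moves": "1 0 0 0 0 0 153;0 0 0 0 0 0 153"}}

```text
time: 7.9
position: [0.5899, -0.093, 0.0402]
tool_rot: [0.001, 0.858, 0.514, -0.001]
ft_force: [-8.0, -14.3, 11.0]
gripper_width: 0.0376
finger_force: 9.3
```

```bash
python3 -c "
from st import rep
rep(z=.041)"
```

```text
t 7.9 pos [ 0.5899 -0.093   0.0402] fix [ 0.3 20.3] w 0.03755290610062814 F [ -8.01 -14.25  11.01] M [-3.37  2.15 -0.2 ]
shift tool mm [-50.3  -0.1  -0.6] turn [-0.      0.0031 -0.0035]
F fix [ -0.39 -16.34] q [-0.39  0.57  0.58  1.94 -0.44  0.76 -0.05]
```

```bash
python3 - <<'E'
from rig import *
from h import *
p,d=grab_frame("side");cv2.imwrite("pics/s5.png",cv2.resize(p[220:330,220:380,::-1],None,fx=5,fy=5,interpolation=cv2.INTER_CUBIC))
t=np.array([.5801,-.1108]);th=-.488;R=np.array([[np.cos(th),-np.sin(th)],[np.sin(th),np.cos(th)]])
for y in(.024,.036):print(y,(proj("side",np.r_[R@[.025,y]+t,.066])-[220,220])*5)
E
```

```text
0.024 [418.41663609 159.0947995 ]
0.036 [392.81264437 168.70960534]
```

View pics/s5.png

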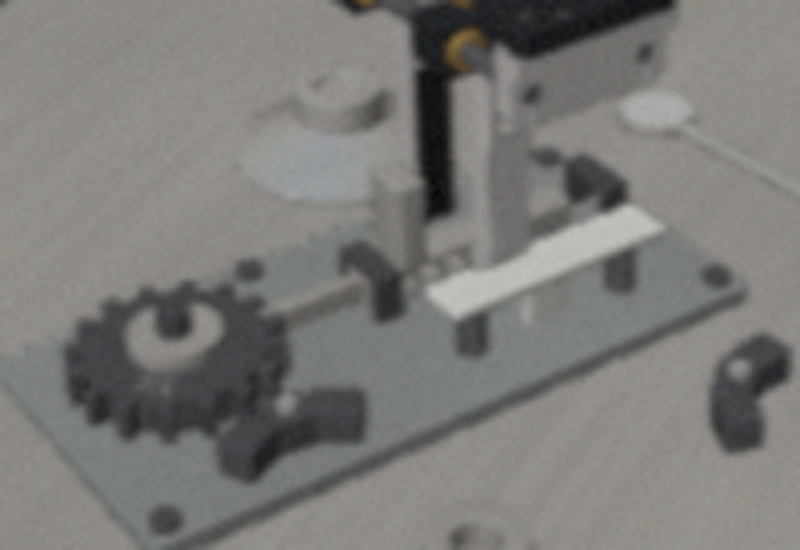

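The lug top is at crop (398,175), matching the 36 mm position (393,169), and the bolt tip sits between the gear teeth. Now I'll ease the push, let the catch up and clear off.

{"fn": "carry_out", "kwargs": {"moves": "-1.5 0 0 0 0 0 153;0 0 -4 0 0 0 153;0 0 -6 0 0 0 153;-1.5 0 -15 0 0 0 153;0 0 -30 0 0 0 153"}}

```text
time: 8.45
position: [0.5884, -0.0925, 0.0943]
tool_rot: [-0.001, 0.857, 0.515, -0.002]
ft_force: [0.5, -0.1, 0.3]
gripper_width: 0.0377
finger_force: 0.0
```

{"fn": "carry_out", "kwargs": {"moves": "0 0 -40 0 0 0 153;-40 0 -30 0 0 0 153;-45 0 0 0 0 0 153;-45 0 0 0 0 0 153;-45 0 0 0 0 0 153"}}

```text
time: 8.95
position: [0.507, -0.2481, 0.1659]
tool_rot: [0.0, 0.857, 0.515, 0.001]
ft_force: [0.8, -0.1, -0.1]
gripper_width: 0.0375
finger_force: 0.0
```

{"fn": "carry_out", "kwargs": {"moves": "-45 0 0 0 0 0 153;-45 0 0 0 0 0 153;-30 0 0 0 0 0 153;0 0 0 0 0 0 153;0 0 0 0 0 0 153"}}

```text
time: 9.45
position: [0.4511, -0.3534, 0.1654]
tool_rot: [0.0, 0.858, 0.514, 0.0]
ft_force: [0.8, -0.2, -0.2]
gripper_width: 0.0376
finger_force: 0.0
```

```bash
python3 - <<'E'
from st import rep
rep()
from rig import *
from h import *
out=[]
for n in("top","side"):
    p,d=grab_frame(n)
    x,y=(210,155) if n=="top" else (220,215)
    out.append(cv2.resize(p[y:y+130,x:x+160,::-1],None,fx=2.5,fy=2.5,interpolation=cv2.INTER_CUBIC))
cv2.imwrite("pics/fin.png",np.hstack(out))
E
```

```text
t 9.45 pos [ 0.4511 -0.3534  0.1654] fix [-2.000e-01 -2.747e+02] w 0.037575954638727586 F [ 0.77 -0.2  -0.21] M [-0.04  0.09  0.01]
shift tool mm [244.7  -0.4  95.5] turn [ 0.0002 -0.0003 -0.0021]
F fix [0.77 0.18] q [-0.04  0.38  0.75  1.91 -0.31  0.97  0.36]
```

View pics/fin.png

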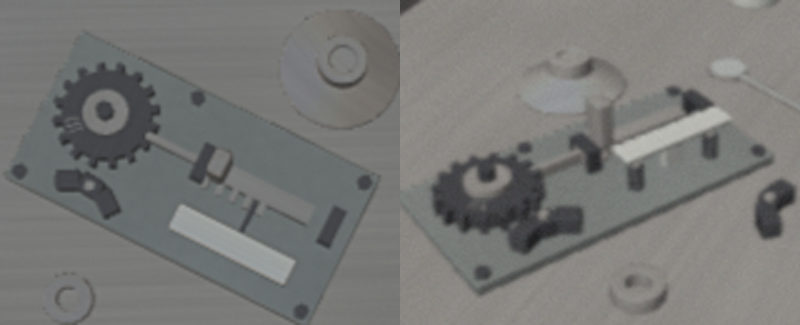

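The bolt tip is between the gear teeth and the lug is against the front strap. The catch plate's corner is back at its original pixel (305,274), and the loose parts haven't moved.

```bash
python3 -c "
from rig import job_done
print(job_done())"
```

```text
the job is handed in; nothing more can be done
None
```

The gear is locked: the bolt is fully home between the teeth, the catch has sprung back up, and the arm is clear, with the job handed in at about 9.5 s.

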